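# Comb loose pencils into the grooves of a pencil tray

### The arm

A 6-joint arm with a two-finger parallel gripper is mounted at the origin on a cart in front of the work surface, level with it; the furniture and walls round the work are solid. World frame = base frame: x ahead of the robot, y to its left, z up, the work surface at z = 0. Lengths are in mm, angles in degrees, forces in N, time in s.
With the tool pointing down it reaches from about 350 to 850 mm from the base axis. Payload 8.1 kg.
Tool frame: the origin (TCP) lies midway between the tips of the shut fingers; the grasp point (between the pads) lies 19 mm behind it; z points along the fingers, y is the line along which they close (so a half turn about z gives the same grasp; the last joint's range is limited). The gripper opens to 85 mm and grips with 20 to 120 N. Pads are 22 mm wide; open, the fingers measure 114 mm over their backs; the gripper's body (76 mm by 85 mm) begins 54 mm behind the grasp point. The pads swing forward as they close: fully open they stand 13 mm farther back than shut.
Start: joints at [-79.091, 7.471, 85.268, -0, 87.261, -4.893], TCP at [163.41, -577.323, 231.292] pointing down, gripper open.
Joint ranges: [-169.43, 169.43], [-51.17, 129.36], [1.28, 143.12], [-76.62, 256.62], [0, 156.53], [-152.29, 152.29]. Speed limits (degrees/s): [136.94, 136.94, 159.86, 180, 180, 180].

### API

Orientations are given as [roll, pitch, yaw] about the fixed x, y, z axes, in that order (R = Rz(yaw) Ry(pitch) Rx(roll)).
In Python, from bench import sense, snapshot, camera_params, hand_in, masks_of, pinpoint gives the robot as it stands.
- The arm moves only by the tool step_arm, never from a script. Its argument "targets" is a list of rows, each an object with "angular": the turn, a rotation vector about the tool's x, y, z scaled (see below), a list of three; "dp": the shift along the tool's x, y, z scaled (see below), a list of three; "fingers": the closure, from 0 (fully open) to 1 (shut). A call has exactly 8 rows; each row is the pose to reach, as a shift and turn from the pose commanded when the call began, along the tool's axes at that moment, turning the shorter way round; what a row does not reach only later rows make up. The controller multiplies each number of a shift by 0.2 m and each number of a turn by 180 degrees. A row lasts 1/8 s, in which the tool goes at most 62.5 mm and 10.7 degrees, less where a joint would pass 70% of its speed; a pose out of reach is approached as far as the arm can. A call with a number of a shift or a turn outside -1 to 1 is refused whole. A call with a gripper value outside its range is refused whole. The fingers move at their own pace and stop on an object; "newtons" is the grip in N (left out, the last holds). Time passes only in rows, so rows that repeat a pose let the fingers close, or fill a call up. It gives the time, the measured TCP pose, the force, the opening and the grip force at its end, in the units of the state.
- sense(): the state, without advancing time (a new reading comes with each control period).
- snapshot(name): name is "scene" or "top" or "wrist"; returns the picture (480x640x3 uint8, blue, green, red); there is no depth.
- camera_params(name): a dict with "vfov" (degrees; the focal length in pixels is half the picture's height over the tangent of half this angle, whatever the lens; pixels are square), "cx", "cy" (the principal point, pixels), "R" (3x3) and "t" (3): a world point X has camera coordinates R X + t. Camera axes: x right, y down, z forward; pixel columns grow to the right and rows downward; lengths in mm; the calibration is good to about 2 mm. A picture is of the moment at which its call begins: read the wrist's pose just before it. camera_params takes no time and is no camera call; for the wrist camera it gives the pose at the moment of the call.
- hand_in(): hands the job in; it is judged then, once.
Trained networks look in the newest picture that a camera, given by its name, has taken for a name from the list of things; names that differ only in an ending like _2 or _b are one class to them, and where a whole thing is asked for, a point or a joint stands for the part that bears it (a point fixed in the world has none). Each returns a list of dicts, best first, with "conf" (0 to 1); they miss things now and then, are a little off and sometimes report something else, mostly with a low value. They report only what shows in the picture. A call takes as long as a camera call.
- masks_of(camera, label): "pixels" (480x640 bool, what is visible of it) and "at" ([column, row] in pixels, amid what is visible of it).
- pinpoint(camera, label): "at" ([column, row] in pixels: a listed point, or the origin of a listed thing).
The state is a dict: "time": time; "joint_pos": joint angles; "qd": joint speeds; "joint_efforts": joint torques, N m; "tool_pos": TCP position; "tcp_rot": TCP orientation; "ft_force": force on the tool from outside, world axes, zero at the start; "wrist_torque": the same for the moment, N m; "finger_gap": finger opening in mm; "grip_force": force on a finger pad.
Only numpy, scipy, OpenCV 4.12 (cv2) and the standard library are available. Lean on these libraries where they do the work, as an engineer would, in place of code of your own. Each camera call takes 0.05 s, during which the arm holds its last target. There are 200 camera calls.

### The job

Take the rake off its stand, feel for the tray's two side rails with its sprung shoes at the open end, press until the shoes give a little (about 10 N), and draw it slowly, keeping that pressure, along the rails to the raised stop bar, so that its teeth comb the three loose pencils into the grooves. Never press it hard towards the end of the shoes' travel, and do not touch the pencils with the fingers. At the end every pencil lies down in a groove of its own and the rake is released, left standing on the rails at the stop bar.

Things in the scene. Friction and masses are not known exactly. Their poses are not given: they have to be found in the camera images.
- tray: Fixed shallow wooden tray, 184 (x) x 244 (y) mm, sides 14 mm high; origin centre of underside; x along the grooves, +y the combing direction, open end to stop bar. A pale grooved insert stands in it, centred, on packing of UNKNOWN height 0 to 14 mm: add that to every height said of rails, grooves and stop. Feel for it; do not trust the pose.
- rake: Loose dark wooden rake, about 240 g. Origin midway between the soles of its two black sprung shoes; x along the comb bar, +y the combing direction, z up. Shoes 16 (x) x 34 (y) x 7 mm at x = -75 and +75 mm, soles at z = 0 unloaded. Together they give about 1 mm at 9 N, 2 mm at 15 N, and end hard at 3 mm. Bar 166 x 16 mm, top at z = 18.
- rake_grip (a point): Grip point on the rake's upright handle, 52 mm above the soles, over the rake's origin, axes as the rake's. Handle 42 mm (x) by 18 mm (y), 18 to 74 mm above the soles: grip across its 18 mm, fingers before and behind it in y.
- stand: Fixed wooden stand on which the rake rests at the start, 180 (x) x 60 (y) mm, origin at the centre of its underside, axes parallel to the resting rake's. Its two end blocks are 30 mm high and carry the shoes between 3 mm lips; the teeth hang free.
- pencil_0_mid (a point): Middle, on the axis, of one of three equal green pencils, 117 mm long, about 8 mm thick, 12 g. Its y axis runs along the pencil. At the start they lie askew on the ridges, 0.30 to 0.45 rad off the groove direction; down in a groove this point is about 14 mm below the rail tops.
- pencil_1_mid (a point): Middle, on the axis, of one of three equal green pencils, 117 mm long, about 8 mm thick, 12 g. Its y axis runs along the pencil. At the start they lie askew on the ridges, 0.30 to 0.45 rad off the groove direction; down in a groove this point is about 14 mm below the rail tops.
- pencil_2_mid (a point): Middle, on the axis, of one of three equal green pencils, 117 mm long, about 8 mm thick, 12 g. Its y axis runs along the pencil. At the start they lie askew on the ridges, 0.30 to 0.45 rad off the groove direction; down in a groove this point is about 14 mm below the rail tops.
- paste_jar: White jar with a round lid, 66 mm wide, 67 mm high, standing behind the tray; origin at its underside. Bystander: leave alone.
- loupe: Small black magnifier, 37 mm wide, 38 mm high, behind the tray; origin at its underside. Bystander: leave alone.
- eraser: Small eraser, 23 x 40 x 13 mm, behind the tray; origin at its underside. Bystander: leave alone.
- tray_start (a point): Fixed point on the tray's centre line, 84 mm before its middle (y = -84), at rail-top height 24.5 mm for the LOWEST packing: bring the rake's origin down over it until the shoes meet the rails, 0 to 14 mm higher. Rails: 16 mm wide, centred at x = -75 and +75, y from -106 to 106 mm, flat, level. Deck below it is empty.
- tray_stop (a point): Point on the tray's centre line at the face of the stop bar (tray y = 106 mm), 24.5 mm up. The bar rises 9.5 mm over the rails; the shoes meet it with the rake's origin 17 mm before it. Between the rails (134 mm): nine grooves 11 mm wide, 7.5 mm deep, 14 mm apart, centres y = -56 to 56; ridge crests and end decks 10 mm below the rails.
- rake_teeth (a point): Middle of the line of tips of the rake's eleven slanted steel teeth: 8.2 mm below the unloaded soles, 8 mm ahead (+y); row 128 mm wide. Unloaded on the rails the tips are 1.8 mm above the ridge crests; at 10 N about 0.7 mm, and they pass over pencils lying in grooves. Carried too high, they let pencils slip under. Free drag is 5 to 8 N; over 13 N a pencil is jammed: back off 15 mm and go on.
- shoe_0 (a joint): How far the rake's shoe at its x = -75 mm is pressed in, m: 0 unloaded, 0.003 at its hard end. Spring 3 N per mm after a preload of 1.5 N.
- shoe_1 (a joint): The same for the shoe at x = +75 mm.

How it is judged:
By the outcome, as a careful person would: the job done as asked, in the order asked, and still so for the second after the job is handed in, with the robot touching nothing.
It also fails if it takes over 70 s, if anything falls off the work surface, if the arm or the gripper's body presses on something with over 40 N, if the wrist force passes 120 N, or if a joint passes its speed limit or range.

## Working session

There is one attempt and no reset: what is moved stays moved. The work goes in short steps, Python scripts to look and compute and a tool call to move; the robot and the scene stay as the last step left them, time stands still between calls to the robot, and variables do not carry over. Pictures are saved under pics/ and viewed, at most 10 in all, crops included, and the job is handed in when it is done.

Besides the shell and the picture viewer there is one more tool, called in YAML: its name, and indented under it one key for each argument. step_arm: Moves the arm, as the interface text tells. Its arguments: {"type":"object","properties":{"targets":{"type":"array","items":{"type":"object","properties":{"angular":{"type":"array","items":{"type":"number","minimum":-1,"maximum":1}},"dp":{"type":"array","items":{"type":"number","minimum":-1,"maximum":1}},"fingers":{"type":"number"}}}},"newtons":{"type":"number"}},"required":["targets"]}

```bash
mkdir -p pics; ls; cat > h.py <<'E'
import numpy as np,cv2
from bench import *
from scipy.spatial.transform import Rotation as Ro
def cam(n):
    c=camera_params(n);f=240/np.tan(np.radians(c['vfov']/2));return f,c['cx'],c['cy'],np.array(c['R']),np.array(c['t'])
def onz(n,at,z,c=None):
    f,cx,cy,R,t=c or cam(n);d=R.T@np.array([(at[0]-cx)/f,(at[1]-cy)/f,1]);o=-R.T@t
    return o+d*(z-o[2])/d[2]
def proj(n,X):
    f,cx,cy,R,t=cam(n);p=R@np.array(X,float)+t;return p[:2]/p[2]*f+[cx,cy]
def Rt(s): return Ro.from_euler('xyz',s['tcp_rot'],degrees=True)
E
python3 - <<'E'
from h import *
s=sense();print(s)
for n in ['scene','top']:
    cv2.imwrite(f'pics/{n}0.png',snapshot(n))
    c=cam(n);print(n,c[0],(-c[3].T@c[4]).round())
    for l,z in [('tray',0),('rake',30),('rake_grip',82),('stand',0),('pencil_0_mid',25),('tray_start',30),('tray_stop',30),('rake_teeth',22)]:
        for r in pinpoint(n,l)[:4]: print(l,round(r['conf'],2),np.round(r['at'],1),onz(n,r['at'],z,c).round(1))
E
```

```text
pics
{'time': 0.0, 'joint_pos': array([-7.90913737e+01,  7.51254282e+00,  8.53310500e+01,  5.00534355e-04,
        8.72598535e+01, -4.89380674e+00]), 'qd': array([-0.07727041, -0.05442139, -0.02964552,  0.06736914,  0.04076224,
        0.02079507]), 'joint_efforts': array([ 3.26009547e-05, -5.69389594e+01, -5.00552559e+01, -1.11221798e-04,
        1.47300301e-02,  5.48059143e-05]), 'tool_pos': array([ 163.30564619, -576.77908775,  230.25418705]), 'tcp_rot': array([-1.79896973e+02, -9.32301234e-03,  1.58024003e+01]), 'ft_force': array([ 0.04163631, -0.29061494,  0.48184889]), 'wrist_torque': array([-0.01878785,  0.03923083, -0.0347568 ]), 'grip_force': 0.0, 'finger_gap': 85.53125010273489}
scene 465.9847437308404 [ -5. 568. 437.]
rake 0.73 [412.6 235.9] [ 474.5 -233.8   30. ]
rake_grip 0.86 [413.9 216.1] [ 467.3 -218.7   82. ]
stand 0.62 [411.3 247.5] [ 477.2 -238.1   -0. ]
pencil_0_mid 0.63 [325.4 285.8] [469.1  46.8  25. ]
tray_stop 0.78 [266.4 323.5] [450.2 197.1  30. ]
tray_stop 0.36 [307.8 295.8] [461.8  97.6  30. ]
rake_teeth 0.83 [408.7 243.4] [ 468.1 -210.6   22. ]
top 442.333488847887 [ 427.  -11. 1125.]
rake 0.81 [418.4 272.2] [ 476.  -234.5   30. ]
rake_grip 0.95 [423.2 272.7] [ 472.4 -235.    82. ]
rake_grip 0.32 [417.7 273.4] [ 470.9 -222.2   82. ]
stand 0.68 [414.1 273.9] [ 473.2 -229.7    0. ]
stand 0.58 [323.2 278.5] [464.6   0.    0. ]
pencil_0_mid 0.43 [302.2 280.2] [460.2  51.9  25. ]
tray_start 0.88 [326.7 277.3] [466.4  -9.   30. ]
rake_teeth 0.61 [414.5 272.9] [ 474.8 -226.5   22. ]
```

View pics/top0.png

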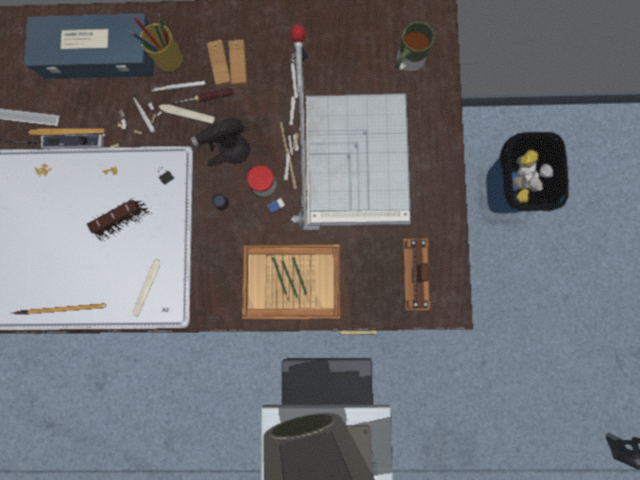

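View pics/scene0.png

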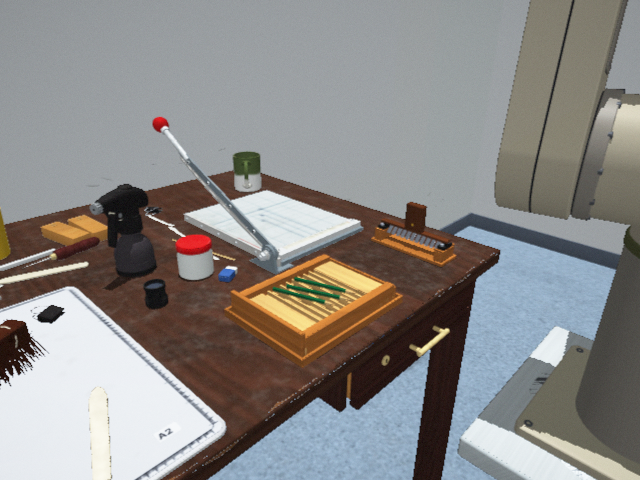

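Tray at (292,282) in the top view: the open end is to the right, toward the stand at (417,274), whose teeth face +y. The pencils lie around (290,278). I'll get yaws from the masks and the wrist camera's mounting.

```bash
python3 - <<'E'
from h import *
s=sense();R=Rt(s)
f,cx,cy,Rc,t=cam('wrist');print('wrist f',f,'cam in tool',R.inv().apply(-Rc.T@t-s['tool_pos']).round(1),'axes in tool',(R.as_matrix().T@Rc.T).round(2))
snapshot('top');c=cam('top')
for l,z in [('tray',14),('stand',20),('rake',30)]:
    for m in masks_of('top',l)[:2]:
        ys,xs=np.nonzero(m['pixels']);P=np.array([onz('top',(x,y),z,c)[:2] for x,y in zip(xs,ys)],np.float32)
        print(l,round(m['conf'],2),cv2.minAreaRect(P),len(xs))
E
```

```text
wrist f 414.7690505964092 cam in tool [  69.4   -0.4 -141.6] axes in tool [[ 0.   -0.96 -0.28]
 [ 1.    0.   -0.  ]
 [ 0.   -0.28  0.96]]
tray 0.68 ((457.08258056640625, 78.80282592773438), (237.0376434326172, 185.29734802246094), 89.14156341552734) 663
tray 0.6 ((454.7232360839844, 84.9081802368164), (101.06999969482422, 15.683074951171875), 24.45671844482422) 179
stand 0.93 ((471.607177734375, -229.10415649414062), (61.816043853759766, 172.1667938232422), 87.74662780761719) 879
rake 0.64 ((396.0716857910156, -235.39698791503906), (38.84859085083008, 14.501797676086426), 89.33899688720703) 62
rake 0.63 ((474.67529296875, -236.15895080566406), (40.01278305053711, 167.09844970703125), 89.85355377197266) 765
```

step_arm:
  targets:
    - {"dp": [0.24,-0.16,-0.03],"angular": [0,0,0.02],"fingers": 0}
    - {"dp": [0.48,-0.32,-0.05],"angular": [0,0,0.04],"fingers": 0}
    - {"dp": [0.72,-0.48,-0.08],"angular": [0,0,0.06],"fingers": 0}
    - {"dp": [0.95,-0.65,-0.1],"angular": [0,0,0.088],"fingers": 0}
    - {"dp": [1,-0.8,-0.12],"angular": [0,0,0.088],"fingers": 0}
    - {"dp": [1,-1,-0.15],"angular": [0,0,0.088],"fingers": 0}
    - {"dp": [1,-1,-0.15],"angular": [0,0,0.088],"fingers": 0}
    - {"dp": [1,-1,-0.15],"angular": [0,0,0.088],"fingers": 0}

```text
time: 2.1
tool_pos: [301.6, -330.8, 261.6]
tcp_rot: [179.9, -0.0, -0.0]
ft_force: [0.1, -0.8, 0.8]
finger_gap: 85.4
grip_force: 0.0
```

step_arm:
  targets:
    - {"dp": [0.2,-0.15,-0.05],"fingers": 0}
    - {"dp": [0.4,-0.3,-0.05],"fingers": 0}
    - {"dp": [0.65,-0.49,-0.05],"fingers": 0}
    - {"dp": [0.65,-0.49,-0.05],"fingers": 0}
    - {"dp": [0.65,-0.49,-0.05],"fingers": 0}
    - {"dp": [0.65,-0.49,-0.05],"fingers": 0}
    - {"dp": [0.65,-0.49,-0.05],"fingers": 0}
    - {"dp": [0.65,-0.49,-0.05],"fingers": 0}

```text
validation failed for argument at $.ta...
```

```bash
cat > see.py <<'E'
import sys
from h import *
n='wrist';s=sense();print(s['time'],s['tool_pos'].round(1),s['tcp_rot'].round(2),s['ft_force'].round(1))
c=cam(n);cv2.imwrite('pics/'+sys.argv[1]+'.png',snapshot(n))
for a in sys.argv[2:]:
    l,z=a.split(':');z=float(z)
    for r in pinpoint(n,l)[:3]: print(l,round(r['conf'],2),np.round(r['at'],1),onz(n,r['at'],z,c).round(1))
E
python3 see.py w1 rake:30 rake_grip:82 stand:0 rake_teeth:22 shoe_0:35
```

```text
2.1 [ 301.6 -330.8  261.6] [ 1.7994e+02 -3.0000e-02 -3.0000e-02] [ 0.1 -0.8  0.8]
stand 0.56 [209.    5.7] [ 472.2 -233.5    0. ]Traceback (most recent call last):
  File "see.py", line 7, in <module>
    for r in pinpoint(n,l)[:3]: print(l,round(r['conf'],2),np.round(r['at'],1),onz(n,r['at'],z,c).round(1))
             ~~~~~~~~^^^^^
ValueError: it knows: eraser, loupe, paste_jar, pencil_0_mid, pencil_1_mid, pencil_2_mid, rake, rake_grip, rake_teeth, stand, tray, tray_start, tray_stop
```

View pics/w1.png

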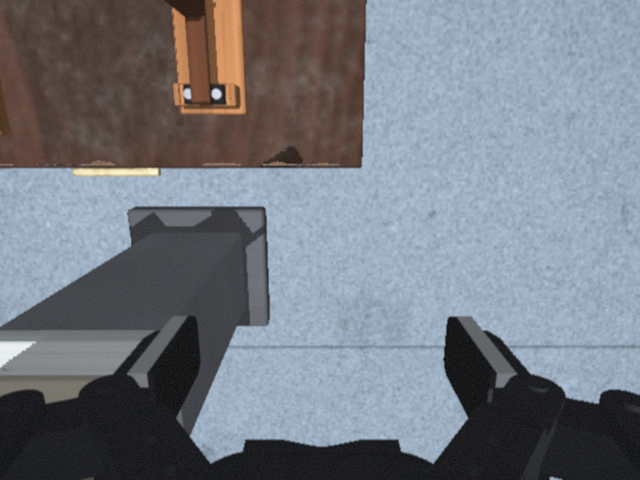

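The move was refused, probably because the rows had no "angular". The picture is from the old pose and shows the stand's near end at about (208,95). I'll repeat the move with "angular" included.

step_arm:
  targets:
    - {"dp": [0.2,-0.15,-0.05],"angular": [0,0,0],"fingers": 0}
    - {"dp": [0.4,-0.3,-0.05],"angular": [0,0,0],"fingers": 0}
    - {"dp": [0.65,-0.49,-0.05],"angular": [0,0,0],"fingers": 0}
    - {"dp": [0.65,-0.49,-0.05],"angular": [0,0,0],"fingers": 0}
    - {"dp": [0.65,-0.49,-0.05],"angular": [0,0,0],"fingers": 0}
    - {"dp": [0.65,-0.49,-0.05],"angular": [0,0,0],"fingers": 0}
    - {"dp": [0.65,-0.49,-0.05],"angular": [0,0,0],"fingers": 0}
    - {"dp": [0.65,-0.49,-0.05],"angular": [0,0,0],"fingers": 0}

```text
time: 3.35
tool_pos: [431.0, -233.1, 271.4]
tcp_rot: [180.0, -0.0, -0.1]
ft_force: [-0.6, -0.5, 0.4]
finger_gap: 85.1
grip_force: 0.0
```

```bash
python3 see.py w2 rake:30 rake_grip:82 stand:0 rake_teeth:22
```

```text
3.35 [ 431.  -233.1  271.4] [ 1.7999e+02 -1.0000e-02 -1.2000e-01] [-0.6 -0.5  0.4]
rake 0.88 [319.5 158. ] [ 473.8 -231.3   30. ]
rake 0.52 [322.  157.7] [ 474.  -233.6   30. ]
rake 0.43 [  5.7 171. ] [462.7  55.1  30. ]
rake_grip 0.68 [319.5 164.9] [ 472.  -231.5   82. ]
stand 0.71 [323.2 157.8] [ 471.9 -234.8    0. ]
```

View pics/w2.png

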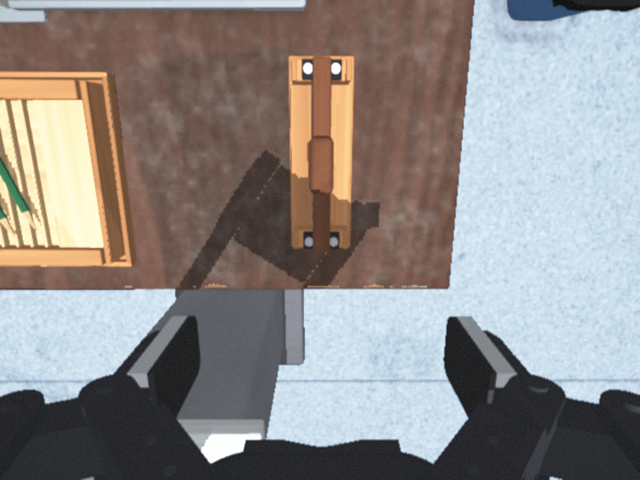

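The rake sits in the stand with its bar on column 321, the shoe bolts at rows 69 and 240 and the handle at rows 136–191. So its yaw is about 0. I'll compute its origin.

```bash
python3 - <<'E'
from h import *
a=onz('wrist',(321.5,69),38);b=onz('wrist',(321.5,240),38);print(a,b,(a+b)/2)
print(onz('wrist',(321,136),104),onz('wrist',(321,191),104),cam('wrist')[1])
E
```

```text
[ 547.61401726 -232.54818161   38.        ] [ 399.46334746 -232.42417499   38.        ] [ 473.53868236 -232.4861783    38.        ]
[ 494.7448881  -232.15780944  104.        ] [ 455.12594276 -232.11133786  104.        ] 321.4596915719743
```

step_arm:
  targets:
    - {"dp": [0.21,-0.003,0.1],"angular": [0,0,0],"fingers": 0}
    - {"dp": [0.213,-0.003,0.3],"angular": [0,0,0],"fingers": 0}
    - {"dp": [0.213,-0.003,0.5],"angular": [0,0,0],"fingers": 0}
    - {"dp": [0.213,-0.003,0.65],"angular": [0,0,0],"fingers": 0}
    - {"dp": [0.213,-0.003,0.8],"angular": [0,0,0],"fingers": 0}
    - {"dp": [0.213,-0.003,0.9],"angular": [0,0,0],"fingers": 0}
    - {"dp": [0.213,-0.003,1.0],"angular": [0,0,0],"fingers": 0}
    - {"dp": [0.213,-0.003,1.0],"angular": [0,0,0],"fingers": 0}

```text
time: 4.6
tool_pos: [472.7, -231.0, 69.5]
tcp_rot: [-179.9, 0.2, -0.0]
ft_force: [-1.2, -1.1, 0.2]
finger_gap: 85.5
grip_force: 0.0
```

step_arm:
  newtons: 60
  targets:
    - {"dp": [0.005,0.004,0.03],"angular": [0,0,0],"fingers": 0}
    - {"dp": [0.005,0.004,0.033],"angular": [0,0,0],"fingers": 0}
    - {"dp": [0.005,0.004,0.033],"angular": [0,0,0],"fingers": 0.4}
    - {"dp": [0.005,0.004,0.033],"angular": [0,0,0],"fingers": 0.6}
    - {"dp": [0.005,0.004,0.033],"angular": [0,0,0],"fingers": 0.7}
    - {"dp": [0.005,0.004,0.033],"angular": [0,0,0],"fingers": 0.75}
    - {"dp": [0.005,0.004,0.033],"angular": [0,0,0],"fingers": 0.8}
    - {"dp": [0.005,0.004,0.033],"angular": [0,0,0],"fingers": 1}

```text
time: 5.6
tool_pos: [475.1, -232.8, 64.8]
tcp_rot: [180.0, -0.0, -0.0]
ft_force: [-0.0, 0.3, 2.5]
finger_gap: 17.5
grip_force: 58.3
```

step_arm:
  newtons: 80
  targets:
    - {"dp": [0,0,0],"angular": [0,0,0],"fingers": 1}
    - {"dp": [0,0,0],"angular": [0,0,0],"fingers": 1}
    - {"dp": [0,0,0],"angular": [0,0,0],"fingers": 1}
    - {"dp": [0,0,0],"angular": [0,0,0],"fingers": 1}
    - {"dp": [0,0,-0.005],"angular": [0,0,0],"fingers": 1}
    - {"dp": [0,0,-0.01],"angular": [0,0,0],"fingers": 1}
    - {"dp": [0,0,-0.03],"angular": [0,0,0],"fingers": 1}
    - {"dp": [0,0,-0.06],"angular": [0,0,0],"fingers": 1}

```text
time: 6.6
tool_pos: [474.8, -232.6, 76.7]
tcp_rot: [-180.0, 0.0, -0.0]
ft_force: [-0.8, 0.1, -2.0]
finger_gap: 17.2
grip_force: 79.6
```

```bash
python3 -c "
from h import *
s=sense();print(s['wrist_torque'],s['ft_force'],s['tool_pos'],s['tcp_rot'],s['finger_gap'],s['grip_force'])"
```

```text
[ 0.02086696 -0.03301561 -0.01607644] [-0.7721604   0.0550433  -2.01340302] [ 474.81105788 -232.58313316   76.71266494] [-1.79979681e+02  3.28142121e-02 -3.82706038e-02] 17.22824788382408 79.56209421157837
```

step_arm:
  targets:
    - {"dp": [0,0,-0.15],"angular": [0,0,0],"fingers": 1}
    - {"dp": [0,-0.15,-0.4],"angular": [0,0,0],"fingers": 1}
    - {"dp": [-0.05,-0.4,-0.6],"angular": [0,0,0],"fingers": 1}
    - {"dp": [-0.1,-0.6,-0.7],"angular": [0,0,0],"fingers": 1}
    - {"dp": [-0.1,-0.8,-0.8],"angular": [0,0,0],"fingers": 1}
    - {"dp": [-0.1,-1,-0.85],"angular": [0,0,0],"fingers": 1}
    - {"dp": [-0.1,-1,-0.85],"angular": [0,0,0],"fingers": 1}
    - {"dp": [-0.1,-1,-0.85],"angular": [0,0,0],"fingers": 1}

```text
time: 7.6
tool_pos: [455.1, -33.0, 246.8]
tcp_rot: [180.0, -0.0, -0.0]
ft_force: [0.1, -0.2, -2.5]
finger_gap: 17.1
grip_force: 79.6
```

```bash
python3 see.py w3 tray:0 tray_start:30 tray_stop:30 pencil_0_mid:24 rake_grip:200
```

```text
7.6 [455.1 -33.  246.8] [ 1.7997e+02 -1.0000e-02 -0.0000e+00] [ 0.1 -0.2 -2.5]
rake_grip 0.68 [322.8 348.2] [416.6 -33.5 200. ]
```

View pics/w3.png

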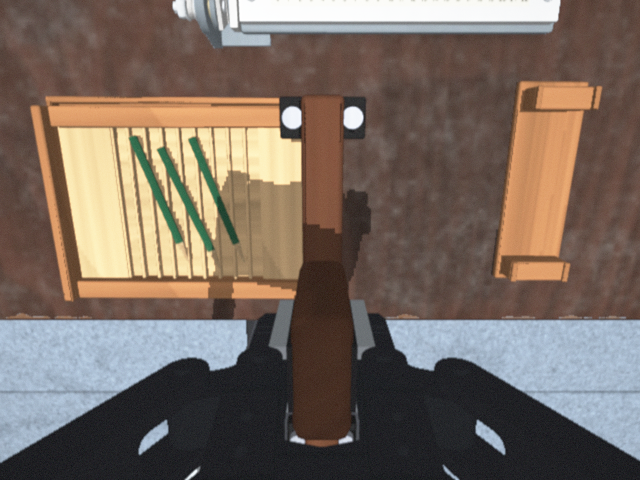

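The tray is at the left. Its rails run along rows ~115 and ~289, the pencils are at about (155,190), (185,198) and (213,190), and the stop bar is at the far left. I'll zoom in on w2 and w3 for exact edges.

```bash
python3 - <<'E'
import cv2,numpy as np
a=cv2.imread('pics/w3.png')[90:310,25:305];b=cv2.imread('pics/w2.png')[60:280,0:140]
a=cv2.resize(a,None,fx=1.9,fy=2.5,interpolation=cv2.INTER_CUBIC);b=cv2.resize(b,None,fx=1.9,fy=2.5,interpolation=cv2.INTER_CUBIC)
cv2.imwrite('pics/z.png',np.hstack([a,b])[:, :798])
E
```

```text
(no output)
```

View pics/z.png

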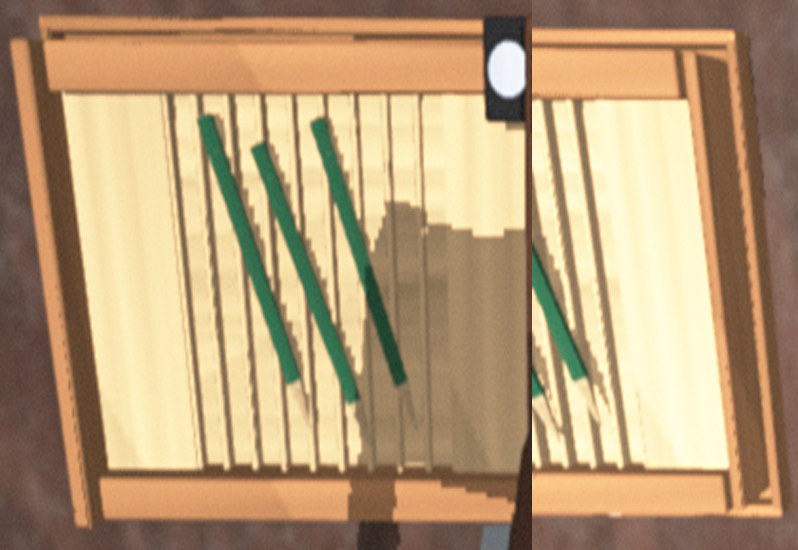

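The stop bar's inner edge runs along crop line (40,40)–(92,520). The rails' inner edges are at crop rows 94 and 478, and the rail ends are in the right panel at columns 678 and 725. I'll fit the tray pose and packing from these.

```bash
cat > fit.py <<'E'
from h import *
from scipy.optimize import least_squares
s=sense();f,cx,cy,Rc,t=cam('wrist');C3=-Rc.T@t;C2=C3+np.array([431.,-233.1,271.4])-s['tool_pos']
def pr(C,X): p=Rc@(X-C);return p[:2]/p[2]*f+[cx,cy]
w3=lambda u,v:(25+u/1.9,90+v/2.5)
w2=lambda u,v:((u-532)/1.9,60+v/2.5)
# each: cam, picture point, tray line (point,dir) local with z offset over rail
H=[(C3,w3(64,94),(67,None,0)),(C3,w3(440,94.5),(67,None,0)),(C3,w3(105,478),(-67,None,0)),(C3,w3(450,479),(-67,None,0)),
(C3,w3(50,41),(83,None,0)),(C3,w3(470,41),(83,None,0)),(C3,w3(110,520),(-83,None,0)),(C3,w3(340,520),(-83,None,0)),
(C3,w3(42,60),(None,106,9.5)),(C3,w3(65,280),(None,106,9.5)),(C3,w3(90,505),(None,106,9.5)),
(C2,w2(678,75),(None,-106,0)),(C2,w2(725,495),(None,-106,0)),(C2,w2(545,97),(67,None,0)),(C2,w2(700,473),(-67,None,0)),(C2,w2(700,512),(-83,None,0))]
def res(p):
    x,y,a,h=p;R=np.array([[np.cos(a),-np.sin(a)],[np.sin(a),np.cos(a)]]);o=[]
    for C,uv,(lx,ly,dz) in H:
        z=24.5+h+dz;d=Rc.T@np.array([(uv[0]-cx)/f,(uv[1]-cy)/f,1]);P=C+d*(z-C[2])/d[2]
        l=R.T@(P[:2]-[x,y]);o.append(l[0]-lx if lx is not None else l[1]-ly)
    return o
r=least_squares(res,[457,79,0,7],loss='soft_l1');print(r.x,np.degrees(r.x[2]));print(np.round(res(r.x),1))
x,y,a,h=r.x;R=np.array([[np.cos(a),-np.sin(a)],[np.sin(a),np.cos(a)]])
print('start',[x,y]+R@[0,-84],'stop',[x,y]+R@[0,89])
# pencils in local coords at ridge height + 4
for q in [((207,118),(292,382)),((260,146),(352,400)),((319,120),(402,382))]:
    L=[]
    for uv in q:
        uv=w3(*uv);d=Rc.T@np.array([(uv[0]-cx)/f,(uv[1]-cy)/f,1]);P=C3+d*(24.5+h-6-C3[2])/d[2];L.append((R.T@(P[:2]-[x,y])).round())
    print('pencil',L)
f2=s['tool_pos'];b=[onz('wrist',p,f2[2]-34+8) for p in ((291,118),(353,118))];print('shoe',b,f2)
E
python3 fit.py
```

```text
[ 4.57280526e+02  8.12106589e+01 -5.18549921e-03  1.12985670e+01] -0.2971072191876842
[-0.4 -0.   0.   0.2 -0.   0.5 -0.4 -0.  -4.4 -1.8  0.5  0.7  1.4  0.1
 -0.2  0.2]
start [456.84494637  -2.78821177] stop [457.74203372 170.2094623 ]
pencil [array([59., 42.]), array([-32.,  13.])]
pencil [array([50., 20.]), array([-39., -14.])]
pencil [array([59., -7.]), array([-32., -38.])]
shoe [array([527.7861865 , -21.67363554, 220.32392573]), array([527.74016377, -45.57431094, 220.32392573])] [455.02760851 -33.43461946 246.32392573]
```

step_arm:
  targets:
    - {"dp": [0.01,-0.05,0.2],"angular": [0,0,0.0017],"fingers": 1}
    - {"dp": [0.01,-0.1,0.4],"angular": [0,0,0.0017],"fingers": 1}
    - {"dp": [0.01,-0.15,0.55],"angular": [0,0,0.0017],"fingers": 1}
    - {"dp": [0.01,-0.15,0.7],"angular": [0,0,0.0017],"fingers": 1}
    - {"dp": [0.01,-0.15,0.79],"angular": [0,0,0.0017],"fingers": 1}
    - {"dp": [0.01,-0.15,0.84],"angular": [0,0,0.0017],"fingers": 1}
    - {"dp": [0.01,-0.15,0.84],"angular": [0,0,0.0017],"fingers": 1}
    - {"dp": [0.01,-0.15,0.84],"angular": [0,0,0.0017],"fingers": 1}

```text
time: 8.9
tool_pos: [457.9, -2.9, 79.6]
tcp_rot: [180.0, -0.1, -0.4]
ft_force: [0.2, -0.6, -2.1]
finger_gap: 17.0
grip_force: 79.7
```

```bash
cat > st.py <<'E'
from h import *
s=sense();print(s['time'],s['tool_pos'].round(2),s['tcp_rot'].round(2),s['ft_force'].round(2),s['wrist_torque'].round(3),s['grip_force'])
E
python3 st.py
```

```text
8.9 [457.91  -2.95  79.65] [ 1.7999e+02 -8.0000e-02 -3.6000e-01] [ 0.21 -0.59 -2.06] [-0.007 -0.045 -0.   ] 79.7257947921753
```

Down in ~0.5 mm rows, 4 mm in this call.

step_arm:
  targets:
    - {"dp": [0,0,0.0025],"angular": [0,0,0],"fingers": 1}
    - {"dp": [0,0,0.005],"angular": [0,0,0],"fingers": 1}
    - {"dp": [0,0,0.0075],"angular": [0,0,0],"fingers": 1}
    - {"dp": [0,0,0.01],"angular": [0,0,0],"fingers": 1}
    - {"dp": [0,0,0.0125],"angular": [0,0,0],"fingers": 1}
    - {"dp": [0,0,0.015],"angular": [0,0,0],"fingers": 1}
    - {"dp": [0,0,0.0175],"angular": [0,0,0],"fingers": 1}
    - {"dp": [0,0,0.02],"angular": [0,0,0],"fingers": 1}

```text
time: 9.9
tool_pos: [457.2, -2.7, 74.7]
tcp_rot: [-180.0, -0.0, -0.3]
ft_force: [-0.2, -0.2, -1.6]
finger_gap: 17.0
grip_force: 79.7
```

step_arm:
  targets:
    - {"dp": [0,0,0.002],"angular": [0,0,0],"fingers": 1}
    - {"dp": [0,0,0.004],"angular": [0,0,0],"fingers": 1}
    - {"dp": [0,0,0.006],"angular": [0,0,0],"fingers": 1}
    - {"dp": [0,0,0.008],"angular": [0,0,0],"fingers": 1}
    - {"dp": [0,0,0.01],"angular": [0,0,0],"fingers": 1}
    - {"dp": [0,0,0.01],"angular": [0,0,0],"fingers": 1}
    - {"dp": [0,0,0.01],"angular": [0,0,0],"fingers": 1}
    - {"dp": [0,0,0.01],"angular": [0,0,0],"fingers": 1}

```text
time: 10.9
tool_pos: [457.3, -2.7, 72.9]
tcp_rot: [180.0, -0.0, -0.3]
ft_force: [-3.1, 0.4, 4.1]
finger_gap: 17.2
grip_force: 80.5
```

step_arm:
  targets:
    - {"dp": [0,0,0.001],"angular": [0,0,0],"fingers": 1}
    - {"dp": [0,0,0.002],"angular": [0,0,0],"fingers": 1}
    - {"dp": [0,0,0.003],"angular": [0,0,0],"fingers": 1}
    - {"dp": [0,0,0.003],"angular": [0,0,0],"fingers": 1}
    - {"dp": [0,0,0.003],"angular": [0,0,0],"fingers": 1}
    - {"dp": [0,0,0.003],"angular": [0,0,0],"fingers": 1}
    - {"dp": [0,0,0.003],"angular": [0,0,0],"fingers": 1}
    - {"dp": [0,0,0.003],"angular": [0,0,0],"fingers": 1}

```text
time: 11.9
tool_pos: [457.4, -2.7, 72.5]
tcp_rot: [-180.0, -0.0, -0.3]
ft_force: [-3.7, 0.2, 6.5]
finger_gap: 17.3
grip_force: 80.9
```

```bash
python3 st.py
```

```text
11.9 [457.39  -2.72  72.46] [-1.8e+02 -2.0e-02 -3.5e-01] [-3.72  0.15  6.48] [ 0.062  0.64  -0.01 ] 80.85693955421448
```

Both shoes are loaded: the slope is about 5.5 N/mm and the contact force about 8.7 N. I'll press slightly more and start drawing at 2 mm per row.

step_arm:
  targets:
    - {"dp": [0,-0.01,0.001],"angular": [0,0,0],"fingers": 1}
    - {"dp": [0,-0.02,0.001],"angular": [0,0,0],"fingers": 1}
    - {"dp": [0,-0.03,0.001],"angular": [0,0,0],"fingers": 1}
    - {"dp": [0,-0.04,0.001],"angular": [0,0,0],"fingers": 1}
    - {"dp": [0,-0.05,0.001],"angular": [0,0,0],"fingers": 1}
    - {"dp": [0,-0.06,0.001],"angular": [0,0,0],"fingers": 1}
    - {"dp": [0,-0.07,0.001],"angular": [0,0,0],"fingers": 1}
    - {"dp": [0,-0.08,0.001],"angular": [0,0,0],"fingers": 1}

```text
time: 12.9
tool_pos: [458.5, 12.5, 72.7]
tcp_rot: [179.9, -0.1, -0.4]
ft_force: [0.0, -4.1, 6.1]
finger_gap: 17.2
grip_force: 80.8
```

```bash
python3 st.py
```

```text
12.9 [458.47  12.49  72.7 ] [ 1.7991e+02 -1.4000e-01 -3.5000e-01] [ 0.05 -4.08  6.06] [-0.708  0.065  0.023] 80.79581022262573
```

step_arm:
  targets:
    - {"dp": [0,-0.01,0.001],"angular": [0,0,0],"fingers": 1}
    - {"dp": [0,-0.02,0.002],"angular": [0,0,0],"fingers": 1}
    - {"dp": [0,-0.03,0.002],"angular": [0,0,0],"fingers": 1}
    - {"dp": [0,-0.04,0.002],"angular": [0,0,0],"fingers": 1}
    - {"dp": [0,-0.05,0.002],"angular": [0,0,0],"fingers": 1}
    - {"dp": [0,-0.06,0.002],"angular": [0,0,0],"fingers": 1}
    - {"dp": [0,-0.07,0.002],"angular": [0,0,0],"fingers": 1}
    - {"dp": [0,-0.08,0.002],"angular": [0,0,0],"fingers": 1}

```text
time: 13.9
tool_pos: [458.8, 28.4, 72.5]
tcp_rot: [179.9, -0.2, -0.4]
ft_force: [1.1, -4.9, 7.4]
finger_gap: 17.2
grip_force: 80.9
```

step_arm:
  targets:
    - {"dp": [0,-0.01,0],"angular": [0,0,0],"fingers": 1}
    - {"dp": [0,-0.02,0],"angular": [0,0,0],"fingers": 1}
    - {"dp": [0,-0.03,0],"angular": [0,0,0],"fingers": 1}
    - {"dp": [-0.001,-0.04,0],"angular": [0,0,0],"fingers": 1}
    - {"dp": [-0.001,-0.05,0],"angular": [0,0,0],"fingers": 1}
    - {"dp": [-0.001,-0.06,0],"angular": [0,0,0],"fingers": 1}
    - {"dp": [-0.002,-0.07,0],"angular": [0,0,0],"fingers": 1}
    - {"dp": [-0.002,-0.08,0],"angular": [0,0,0],"fingers": 1}

```text
time: 14.9
tool_pos: [458.5, 44.5, 72.5]
tcp_rot: [179.9, -0.2, -0.3]
ft_force: [-0.2, -4.1, 6.6]
finger_gap: 17.0
grip_force: 80.9
```

step_arm:
  targets:
    - {"dp": [0,-0.01,0],"angular": [0,0,0],"fingers": 1}
    - {"dp": [0,-0.02,0],"angular": [0,0,0],"fingers": 1}
    - {"dp": [0,-0.03,0],"angular": [0,0,0],"fingers": 1}
    - {"dp": [-0.001,-0.04,0],"angular": [0,0,0],"fingers": 1}
    - {"dp": [-0.001,-0.05,0],"angular": [0,0,0],"fingers": 1}
    - {"dp": [-0.001,-0.06,0],"angular": [0,0,0],"fingers": 1}
    - {"dp": [-0.002,-0.07,0],"angular": [0,0,0],"fingers": 1}
    - {"dp": [-0.002,-0.08,0],"angular": [0,0,0],"fingers": 1}

```text
time: 15.9
tool_pos: [458.2, 60.5, 72.5]
tcp_rot: [179.9, -0.2, -0.3]
ft_force: [0.0, -6.3, 7.6]
finger_gap: 17.2
grip_force: 80.9
```

step_arm:
  targets:
    - {"dp": [0,-0.01,0],"angular": [0,0,0],"fingers": 1}
    - {"dp": [0,-0.02,0],"angular": [0,0,0],"fingers": 1}
    - {"dp": [0,-0.03,0],"angular": [0,0,0],"fingers": 1}
    - {"dp": [0,-0.04,0],"angular": [0,0,0],"fingers": 1}
    - {"dp": [0,-0.05,0],"angular": [0,0,0],"fingers": 1}
    - {"dp": [0,-0.06,0],"angular": [0,0,0],"fingers": 1}
    - {"dp": [0,-0.07,0],"angular": [0,0,0],"fingers": 1}
    - {"dp": [0,-0.08,0],"angular": [0,0,0],"fingers": 1}

```text
time: 16.9
tool_pos: [458.3, 76.5, 72.5]
tcp_rot: [179.9, -0.2, -0.3]
ft_force: [0.3, -3.9, 6.9]
finger_gap: 17.0
grip_force: 80.9
```

step_arm:
  targets:
    - {"dp": [0,-0.01,0],"angular": [0,0,0],"fingers": 1}
    - {"dp": [0,-0.02,0],"angular": [0,0,0],"fingers": 1}
    - {"dp": [0,-0.03,0],"angular": [0,0,0],"fingers": 1}
    - {"dp": [0,-0.04,0],"angular": [0,0,0],"fingers": 1}
    - {"dp": [0,-0.05,0],"angular": [0,0,0],"fingers": 1}
    - {"dp": [0,-0.06,0],"angular": [0,0,0],"fingers": 1}
    - {"dp": [0,-0.07,0],"angular": [0,0,0],"fingers": 1}
    - {"dp": [0,-0.08,0],"angular": [0,0,0],"fingers": 1}

```text
time: 17.9
tool_pos: [458.3, 92.6, 72.5]
tcp_rot: [179.9, -0.2, -0.4]
ft_force: [-0.5, -5.1, 6.3]
finger_gap: 17.1
grip_force: 80.9
```

step_arm:
  targets:
    - {"dp": [0,-0.01,0.001],"angular": [0,0,0],"fingers": 1}
    - {"dp": [0,-0.02,0.001],"angular": [0,0,0],"fingers": 1}
    - {"dp": [0,-0.03,0.001],"angular": [0,0,0],"fingers": 1}
    - {"dp": [0,-0.04,0.001],"angular": [0,0,0],"fingers": 1}
    - {"dp": [0,-0.05,0.001],"angular": [0,0,0],"fingers": 1}
    - {"dp": [0,-0.06,0.001],"angular": [0,0,0],"fingers": 1}
    - {"dp": [0,-0.07,0.001],"angular": [0,0,0],"fingers": 1}
    - {"dp": [0,-0.08,0.001],"angular": [0,0,0],"fingers": 1}

```text
time: 18.9
tool_pos: [458.5, 108.6, 72.4]
tcp_rot: [179.9, -0.2, -0.4]
ft_force: [-1.2, -5.0, 8.6]
finger_gap: 17.2
grip_force: 81.1
```

step_arm:
  targets:
    - {"dp": [0,-0.01,0],"angular": [0,0,0],"fingers": 1}
    - {"dp": [0,-0.02,0],"angular": [0,0,0],"fingers": 1}
    - {"dp": [0,-0.03,0],"angular": [0,0,0],"fingers": 1}
    - {"dp": [0,-0.04,0],"angular": [0,0,0],"fingers": 1}
    - {"dp": [0,-0.05,0],"angular": [0,0,0],"fingers": 1}
    - {"dp": [0,-0.06,0],"angular": [0,0,0],"fingers": 1}
    - {"dp": [0,-0.07,0],"angular": [0,0,0],"fingers": 1}
    - {"dp": [0,-0.08,0],"angular": [0,0,0],"fingers": 1}

```text
time: 19.9
tool_pos: [458.6, 124.6, 72.4]
tcp_rot: [179.9, -0.2, -0.4]
ft_force: [0.3, -5.0, 7.3]
finger_gap: 17.0
grip_force: 81.1
```

step_arm:
  targets:
    - {"dp": [0,-0.01,0],"angular": [0,0,0],"fingers": 1}
    - {"dp": [0,-0.02,0],"angular": [0,0,0],"fingers": 1}
    - {"dp": [0,-0.03,0],"angular": [0,0,0],"fingers": 1}
    - {"dp": [0,-0.04,0],"angular": [0,0,0],"fingers": 1}
    - {"dp": [0,-0.05,0],"angular": [0,0,0],"fingers": 1}
    - {"dp": [0,-0.06,0],"angular": [0,0,0],"fingers": 1}
    - {"dp": [0,-0.07,0],"angular": [0,0,0],"fingers": 1}
    - {"dp": [0,-0.08,0],"angular": [0,0,0],"fingers": 1}

```text
time: 20.9
tool_pos: [458.7, 140.6, 72.3]
tcp_rot: [179.9, -0.2, -0.4]
ft_force: [-0.3, -4.8, 7.7]
finger_gap: 17.4
grip_force: 81.1
```

step_arm:
  targets:
    - {"dp": [0,-0.01,0],"angular": [0,0,0],"fingers": 1}
    - {"dp": [0,-0.02,0],"angular": [0,0,0],"fingers": 1}
    - {"dp": [0,-0.03,0],"angular": [0,0,0],"fingers": 1}
    - {"dp": [0,-0.04,0],"angular": [0,0,0],"fingers": 1}
    - {"dp": [0,-0.05,0],"angular": [0,0,0],"fingers": 1}
    - {"dp": [0,-0.06,0],"angular": [0,0,0],"fingers": 1}
    - {"dp": [0,-0.07,0],"angular": [0,0,0],"fingers": 1}
    - {"dp": [0,-0.08,0],"angular": [0,0,0],"fingers": 1}

```text
time: 21.9
tool_pos: [458.8, 156.7, 72.3]
tcp_rot: [179.9, -0.2, -0.4]
ft_force: [-0.5, -5.1, 8.3]
finger_gap: 17.2
grip_force: 81.1
```

```bash
python3 see.py w4; python3 st.py
```

```text
21.9 [458.8 156.7  72.3] [ 1.7994e+02 -1.6000e-01 -3.5000e-01] [-0.5 -5.1  8.3]
21.95 [458.75 156.85  72.32] [ 1.7995e+02 -1.6000e-01 -3.5000e-01] [ 0.52 -4.    6.9 ] [-0.788  0.112  0.022] 81.06009364128113
```

View pics/w4.png

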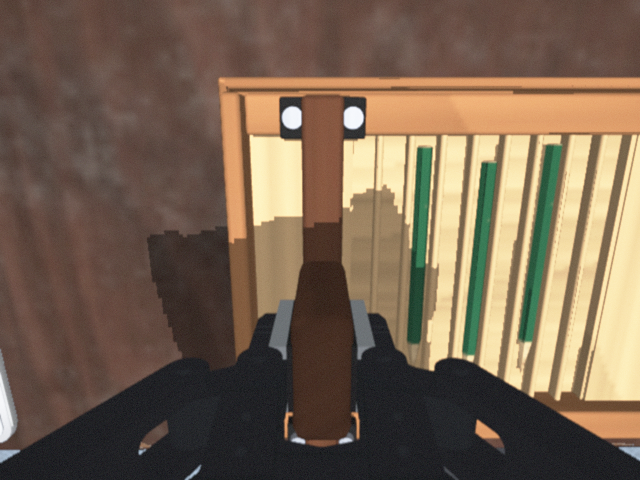

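The three pencils lie parallel to the grooves, at columns ~420, 480 and 540, each in its own groove. The shoe's front edge (column 280) is about 12 mm short of the stop bar (column ~248), so I'll go on gently to the stop.

step_arm:
  targets:
    - {"dp": [0,-0.008,0],"angular": [0,0,0],"fingers": 1}
    - {"dp": [0,-0.016,0],"angular": [0,0,0],"fingers": 1}
    - {"dp": [0,-0.024,0],"angular": [0,0,0],"fingers": 1}
    - {"dp": [0,-0.032,0],"angular": [0,0,0],"fingers": 1}
    - {"dp": [0,-0.038,0],"angular": [0,0,0],"fingers": 1}
    - {"dp": [0,-0.044,0],"angular": [0,0,0],"fingers": 1}
    - {"dp": [0,-0.049,0],"angular": [0,0,0],"fingers": 1}
    - {"dp": [0,-0.054,0],"angular": [0,0,0],"fingers": 1}

```text
time: 22.95
tool_pos: [458.8, 167.5, 72.3]
tcp_rot: [179.9, -0.2, -0.3]
ft_force: [0.4, -5.0, 8.4]
finger_gap: 17.2
grip_force: 81.1
```

step_arm:
  targets:
    - {"dp": [0,-0.0015,0],"angular": [0,0,0],"fingers": 1}
    - {"dp": [0,-0.003,0],"angular": [0,0,0],"fingers": 1}
    - {"dp": [0,-0.0045,0],"angular": [0,0,0],"fingers": 1}
    - {"dp": [0,-0.006,0],"angular": [0,0,0],"fingers": 1}
    - {"dp": [0,-0.0075,0],"angular": [0,0,0],"fingers": 1}
    - {"dp": [0,-0.009,0],"angular": [0,0,0],"fingers": 1}
    - {"dp": [0,-0.01,0],"angular": [0,0,0],"fingers": 1}
    - {"dp": [0,-0.01,0],"angular": [0,0,0],"fingers": 1}

```text
time: 23.95
tool_pos: [458.8, 169.4, 72.3]
tcp_rot: [179.9, -0.2, -0.4]
ft_force: [-0.2, -5.2, 8.2]
finger_gap: 17.2
grip_force: 81.1
```

step_arm:
  targets:
    - {"dp": [0,-0.0015,0],"angular": [0,0,0],"fingers": 1}
    - {"dp": [0,-0.003,0],"angular": [0,0,0],"fingers": 1}
    - {"dp": [0,-0.0045,0],"angular": [0,0,0],"fingers": 1}
    - {"dp": [0,-0.006,0],"angular": [0,0,0],"fingers": 1}
    - {"dp": [0,-0.0075,0],"angular": [0,0,0],"fingers": 1}
    - {"dp": [0,-0.009,0],"angular": [0,0,0],"fingers": 1}
    - {"dp": [0,-0.01,0],"angular": [0,0,0],"fingers": 1}
    - {"dp": [0,-0.01,0],"angular": [0,0,0],"fingers": 1}

```text
time: 24.95
tool_pos: [458.8, 171.2, 72.3]
tcp_rot: [179.9, -0.2, -0.3]
ft_force: [0.2, -6.7, 7.5]
finger_gap: 17.2
grip_force: 81.1
```

step_arm:
  targets:
    - {"dp": [0,-0.001,0],"angular": [0,0,0],"fingers": 1}
    - {"dp": [0,-0.002,0],"angular": [0,0,0],"fingers": 1}
    - {"dp": [0,-0.003,0],"angular": [0,0,0],"fingers": 1}
    - {"dp": [0,-0.004,0],"angular": [0,0,0],"fingers": 1}
    - {"dp": [0,-0.005,0],"angular": [0,0,0],"fingers": 1}
    - {"dp": [0,-0.005,0],"angular": [0,0,0],"fingers": 1}
    - {"dp": [0,-0.005,0],"angular": [0,0,0],"fingers": 1}
    - {"dp": [0,-0.005,0],"angular": [0,0,0],"fingers": 1}

```text
time: 25.95
tool_pos: [458.8, 171.4, 72.2]
tcp_rot: [179.8, -0.1, -0.3]
ft_force: [0.7, -10.1, 8.3]
finger_gap: 17.0
grip_force: 81.0
```

Contact with the stop bar. I'll relax the side and down loads, then open gently.

step_arm:
  targets:
    - {"dp": [0,0.002,-0.001],"angular": [0,0,0],"fingers": 1}
    - {"dp": [0,0.003,-0.003],"angular": [0,0,0],"fingers": 1}
    - {"dp": [0,0.003,-0.005],"angular": [0,0,0],"fingers": 1}
    - {"dp": [0,0.003,-0.007],"angular": [0,0,0],"fingers": 1}
    - {"dp": [0,0.003,-0.007],"angular": [0,0,0],"fingers": 1}
    - {"dp": [0,0.003,-0.007],"angular": [0,0,0],"fingers": 1}
    - {"dp": [0,0.003,-0.007],"angular": [0,0,0],"fingers": 1}
    - {"dp": [0,0.003,-0.007],"angular": [0,0,0],"fingers": 1}

```text
time: 26.95
tool_pos: [458.8, 171.3, 73.1]
tcp_rot: [179.9, -0.1, -0.3]
ft_force: [2.2, -6.8, 3.3]
finger_gap: 17.3
grip_force: 80.7
```

```bash
python3 st.py
```

```text
26.95 [458.75 171.31  73.13] [ 1.7989e+02 -1.5000e-01 -3.5000e-01] [ 2.22 -6.78  3.28] [-1.301 -0.398  0.13 ] 80.69533109664917
```

step_arm:
  newtons: 20
  targets:
    - {"dp": [0,0.002,-0.001],"angular": [0,0,0],"fingers": 1}
    - {"dp": [0,0.003,-0.002],"angular": [0,0,0],"fingers": 1}
    - {"dp": [0,0.003,-0.003],"angular": [0,0,0],"fingers": 1}
    - {"dp": [0,0.003,-0.003],"angular": [0,0,0],"fingers": 1}
    - {"dp": [0,0.003,-0.003],"angular": [0,0,0],"fingers": 1}
    - {"dp": [0,0.003,-0.003],"angular": [0,0,0],"fingers": 1}
    - {"dp": [0,0.003,-0.003],"angular": [0,0,0],"fingers": 1}
    - {"dp": [0,0.003,-0.003],"angular": [0,0,0],"fingers": 1}

```text
time: 27.95
tool_pos: [458.2, 171.3, 73.3]
tcp_rot: [179.9, -0.1, -0.3]
ft_force: [2.5, -4.3, 0.2]
finger_gap: 17.3
grip_force: 80.1
```

step_arm:
  newtons: 20
  targets:
    - {"dp": [0,0.002,-0.001],"angular": [0,0,0],"fingers": 0.9}
    - {"dp": [0,0.003,-0.001],"angular": [0,0,0],"fingers": 0.82}
    - {"dp": [0,0.003,-0.001],"angular": [0,0,0],"fingers": 0.78}
    - {"dp": [0,0.003,-0.001],"angular": [0,0,0],"fingers": 0.75}
    - {"dp": [0,0.003,-0.001],"angular": [0,0,0],"fingers": 0.7}
    - {"dp": [0,0.003,-0.001],"angular": [0,0,0],"fingers": 0.65}
    - {"dp": [0,0.003,-0.001],"angular": [0,0,0],"fingers": 0.6}
    - {"dp": [0,0.003,-0.001],"angular": [0,0,0],"fingers": 0.6}

```text
time: 28.95
tool_pos: [457.4, 171.3, 73.5]
tcp_rot: [-180.0, 0.0, -0.3]
ft_force: [-0.1, 0.5, -0.0]
finger_gap: 34.2
grip_force: 0.0
```

```bash
python3 see.py w5; python3 st.py
```

```text
28.95 [457.4 171.3  73.5] [-180.      0.     -0.34] [-0.1  0.5 -0. ]
29.0 [457.44 171.31  73.5 ] [-180.      0.     -0.34] [-0.25 -0.12  0.67] [ 0.013 -0.054  0.027] 0.0
```

Released. Open fully to about 60 mm, then straight up, and back to look.

step_arm:
  targets:
    - {"dp": [0,0,0],"angular": [0,0,0],"fingers": 0.3}
    - {"dp": [0,0,0],"angular": [0,0,0],"fingers": 0.3}
    - {"dp": [0,0,-0.03],"angular": [0,0,0],"fingers": 0.3}
    - {"dp": [0,0,-0.1],"angular": [0,0,0],"fingers": 0.3}
    - {"dp": [0,0,-0.25],"angular": [0,0,0],"fingers": 0.3}
    - {"dp": [0,0,-0.45],"angular": [0,0,0],"fingers": 0.3}
    - {"dp": [0,0,-0.7],"angular": [0,0,0],"fingers": 0.3}
    - {"dp": [0,0,-0.95],"angular": [0,0,0],"fingers": 0.3}

```text
time: 30.0
tool_pos: [457.3, 171.2, 266.3]
tcp_rot: [-180.0, -0.1, -0.3]
ft_force: [1.2, -0.4, 0.5]
finger_gap: 59.6
grip_force: 0.0
```

step_arm:
  targets:
    - {"dp": [-0.2,0.2,0],"angular": [0,0,0],"fingers": 0}
    - {"dp": [-0.35,0.35,0],"angular": [0,0,0],"fingers": 0}
    - {"dp": [-0.35,0.35,0],"angular": [0,0,0],"fingers": 0}
    - {"dp": [-0.35,0.35,0],"angular": [0,0,0],"fingers": 0}
    - {"dp": [-0.35,0.35,0],"angular": [0,0,0],"fingers": 0}
    - {"dp": [-0.35,0.35,0],"angular": [0,0,0],"fingers": 0}
    - {"dp": [-0.35,0.35,0],"angular": [0,0,0],"fingers": 0}
    - {"dp": [-0.35,0.35,0],"angular": [0,0,0],"fingers": 0}

```text
time: 31.0
tool_pos: [387.0, 101.8, 263.3]
tcp_rot: [180.0, 0.0, -0.3]
ft_force: [0.4, 0.2, -0.1]
finger_gap: 85.3
grip_force: 0.0
```

```bash
python3 see.py w6; python3 -c "
import cv2
a=cv2.imread('pics/w6.png')[40:340,40:600];cv2.imwrite('pics/w6z.png',cv2.resize(a,None,fx=1.42,fy=2,interpolation=cv2.INTER_CUBIC))"
```

```text
31.0 [387.  101.8 263.3] [ 1.8e+02  3.0e-02 -3.3e-01] [ 0.4  0.2 -0.1]
```

View pics/w6z.png

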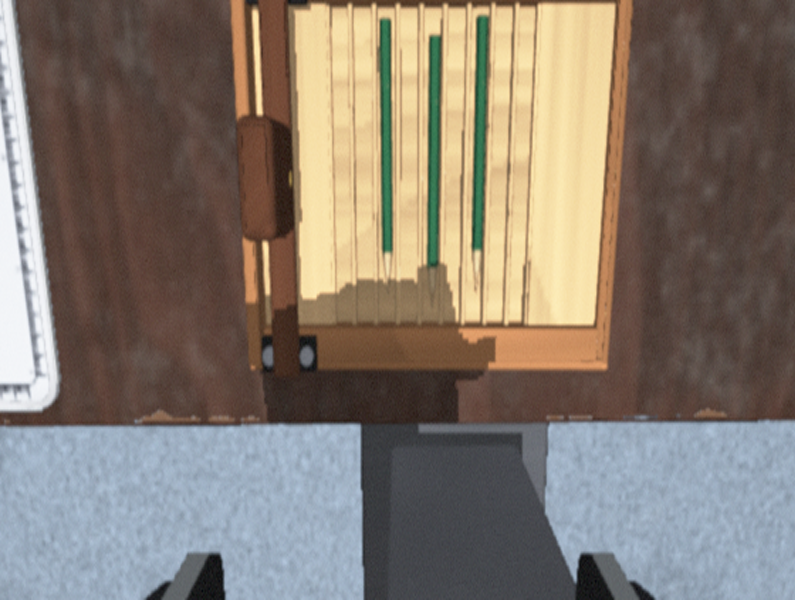

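All three pencils lie straight in separate grooves, at crop columns 388, 434 and 481. The rake stands on the rails against the stop bar. Handing in.

```bash
python3 -c "
from bench import *
print(hand_in())"
```

```text
the job is handed in; nothing more can be done
None
```

I combed the three pencils into separate grooves, left the rake released and standing on the rails at the stop bar, and handed the job in at about 31 s; no verdict came back.

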